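# Dress the reception desk with candles in order of height

## Task

Dress the reception desk for the evening: set the four pillar candles on the tray's four brass plates, one to a plate, so that they step down in height from the tallest on the plate next to the desk lamp to the shortest on the plate next to the guest book. Stand each one upright in the middle of its plate, without dropping or knocking over any candle, and leave the lamp and the guest book where they are.

Things in the scene. Friction and masses are not known exactly. Their poses are not given: they have to be found in the camera images.
- candle_150: Unlit ivory wax pillar candle, a plain upright cylinder 64 mm in diameter and 150 mm high, with a 1 mm wick standing 8 mm above the middle of its top; 444 g give or take a quarter. Stands loose on the desk at the start. Origin: centre of its underside; z points up along the candle.
- candle_120: Unlit ivory wax pillar candle, a plain upright cylinder 56 mm in diameter and 120 mm high, with a 1 mm wick standing 8 mm above the middle of its top; 272 g give or take a quarter. Stands loose on the desk at the start. Origin: centre of its underside; z points up along the candle.
- candle_90: Unlit ivory wax pillar candle, a plain upright cylinder 48 mm in diameter and 90 mm high, with a 1 mm wick standing 8 mm above the middle of its top; 150 g give or take a quarter. Stands loose on the desk at the start. Origin: centre of its underside; z points up along the candle.
- candle_60: Unlit ivory wax pillar candle, a plain upright cylinder 40 mm in diameter and 60 mm high, with a 1 mm wick standing 8 mm above the middle of its top; 69 g give or take a quarter. Stands loose on the desk at the start. Origin: centre of its underside; z points up along the candle.
- plate_a: Brass candle plate, the end plate on the row's +y side. 92 mm across, 86 mm clear inside a rim 3 mm high. Origin: centre of its underside, 20 mm above the desk; a candle's foot rests 4 mm above it. y runs along the row towards plate_a, x across, z up. Fixed with the others in one row, 105 mm between centres, on a dark wooden tray 460 x 124 x 20 mm; row and tray move and turn together.
- plate_b: Brass candle plate, second from the +y end. 92 mm across, 86 mm clear inside a rim 3 mm high. Origin: centre of its underside, 20 mm above the desk; a candle's foot rests 4 mm above it. y runs along the row towards plate_a, x across, z up. Fixed with the others in one row, 105 mm between centres, on a dark wooden tray 460 x 124 x 20 mm; row and tray move and turn together.
- plate_c: Brass candle plate, third from the +y end. 92 mm across, 86 mm clear inside a rim 3 mm high. Origin: centre of its underside, 20 mm above the desk; a candle's foot rests 4 mm above it. y runs along the row towards plate_a, x across, z up. Fixed with the others in one row, 105 mm between centres, on a dark wooden tray 460 x 124 x 20 mm; row and tray move and turn together.
- plate_d: Brass candle plate, the end plate on the row's -y side. 92 mm across, 86 mm clear inside a rim 3 mm high. Origin: centre of its underside, 20 mm above the desk; a candle's foot rests 4 mm above it. y runs along the row towards plate_a, x across, z up. Fixed with the others in one row, 105 mm between centres, on a dark wooden tray 460 x 124 x 20 mm; row and tray move and turn together.
- lamp: Cream desk lamp: round base 150 mm across, curved brass stem, dome shade; 385 mm high, 2.4 kg, loose. Origin: centre of the underside of its base. The shade overhangs up to 230 mm towards the lamp's own +x (away from the robot), the stem bows 60 mm the other way. Stands about 200 mm past the centre of the plate at one end of the row; which end varies.
- guest_book: Closed guest book in oxblood covers, 155 x 215 x 28 mm, lying flat on the desk beyond the tray's other end. Origin: centre of its underside; z up, y along its longer side.

How it is judged:
By the outcome, as a careful person would: the job done as asked, in the order asked, and still so for the second after the job is handed in, with the robot touching nothing.
It also fails if it takes over 104 s, if anything falls off the work surface, if the arm or the gripper's body presses on something with over 40 N, if the wrist force passes 120 N, or if a joint passes its speed limit or range.

## Robot

A 6-joint arm with a two-finger parallel gripper is mounted at the origin on the work surface. World frame = base frame: x ahead of the robot, y to its left, z up, the work surface at z = 0. Lengths are in m, angles in degrees, forces in N, time in s.
With the tool pointing down it reaches from about 0.275 to 0.975 m from the base axis. Payload 8.4 kg.
Tool frame: the origin (TCP) lies at the very end of the fingers, on their centre line; the grasp point (between the pads) lies 19 mm behind it; z points along the fingers, y is the line along which they close (so a half turn about z gives the same grasp; the last joint's range is limited). The gripper opens to 92 mm and grips with 3 to 60 N. Pads are 20 mm wide; open, the fingers measure 128 mm over their backs; the gripper's body (75 mm by 189 mm) begins 69 mm behind the grasp point.
Start: joints at [67.529, 20.225, 93.587, -0, 66.188, -0.138], TCP at [0.238, 0.578, 0.215] pointing down, gripper open.
Joint ranges: [-150.9, 150.9], [-52.94, 120.26], [3.33, 152.33], [-74.26, 254.26], [0, 154.13], [-172.89, 172.89]. Speed limits (degrees/s): [127.2, 127.2, 159.86, 180, 180, 180].

## Interface

Orientations are given as a 3x3 rotation matrix whose columns are the frame's x, y, z axes.
In Python, from cell import r gives the robot as it stands.
- The arm moves only by the tool send_rows, never from a script. Its argument "deltas" is one flat list of numbers, 5 for each row, row after row: the finger opening in m, from 0 to 0.0919, then the shift along the tool's x, y, z in m, then the turn about the tool's z in rad. A call has 1 to 12 rows; each row shifts and turns the commanded pose from where the row before left it, along the tool's axes as they then stand; what a row does not reach is not made up. A row lasts 1/12 s, in which the tool goes at most 41.7 mm and 7.16 degrees, less where a joint would pass 70% of its speed; a pose out of reach is approached as far as the arm can. A call with a gripper value outside its range is refused whole. The fingers move at their own pace and stop on an object; "squeeze" is the grip in N (left out, the last holds). Time passes only in rows, so rows that do not move let the fingers close. It gives the time, the measured TCP pose, the force and the opening at its end, in the units of the state.
- r.sense(): the state, without advancing time (a new reading comes with each control period).
- r.get_image(name): name is "scene" or "top"; returns a dict with "color" (384x512x3 uint8, red, green, blue), "z_map" (384x512 float32, m along the optical axis (not along the pixel's ray), 0 where there is no reading), "fx", "fy", "cx", "cy" (pixels), "extrinsics" (4x4, takes a point from world to camera coordinates). Camera axes: x right, y down, z forward; pixel columns grow to the right and rows downward; lengths in m; the calibration is good to about 2 mm. A picture is of the moment at which its call begins.
- r.hand_in(): hands the job in, once; it reports no verdict.
Trained networks look in a picture, given as the dict that the camera call returned (one of the last four; its "shot" number tells which), for a name from the list of things; names that differ only in an ending like _2 or _b are one class to them, and where a whole thing is asked for, a point or a joint stands for the part that bears it (a point fixed in the world has none). Each returns a list of dicts, best first, with "p" (0 to 1); they miss things now and then, are a little off and sometimes report something else, mostly with a low value. They report only what shows in the picture. A call takes as long as a camera call.
- r.silhouettes(target, picture): "mask" (384x512 bool, what is visible of it) and "bbox" ([left, top, right, bottom] as shares, 0 to 1, of the picture: columns of its width, rows of its height, round what is visible of it).
- r.mark_of(target, picture): "position" ([column, row] as shares, 0 to 1, of the picture: columns of its width, rows of its height: a listed point, or the origin of a listed thing).
The state is a dict: "clock": time; "joint_positions": joint angles; "joint_velocities": joint speeds; "joint_torque": joint torques, N m; "tool_pos": TCP position; "eef_rot": TCP orientation; "contact_force": force on the tool from outside, world axes, zero at the start; "moment": the same for the moment, N m; "opening": finger opening in m.
Only numpy, scipy, OpenCV 4.12 (cv2) and the standard library are available. Lean on these libraries where they do the work, as an engineer would, in place of code of your own. Each camera call takes 0.05 s, during which the arm holds its last target. There are 200 camera calls.

## Working session

There is one attempt and no reset: what is moved stays moved. The work goes in short steps, Python scripts to look and compute and a tool call to move; the robot and the scene stay as the last step left them, time stands still between calls to the robot, and variables do not carry over. Pictures are saved under pics/ and viewed, on a budget of 14 in all, crops included, one or two more only if the job needs it, and the job is handed in when it is done.

Besides the shell and the picture viewer there is one more tool, called after "Request:" in YAML: its name, and indented under it one key for each argument. send_rows: Moves the arm, as the interface text tells. Its arguments: {"type":"object","properties":{"deltas":{"type":"array"},"squeeze":{"type":"number"}},"required":["deltas"]}

```bash
mkdir -p pics; ls; python3 - <<'E'
from cell import r
import cv2,numpy as np
s=r.sense(); print(s['clock'],s['tool_pos'],s['eef_rot'],s['opening'])
ims=[]
for n in("scene","top"):
    p=r.get_image(n); ims.append(p['color'][:,:,::-1]); print(n,p['fx'],p['fy'],p['cx'],p['cy'],np.round(p['extrinsics'],3).tolist())
    cv2.imwrite(f"pics/{n}0.png",p['color'][:,:,::-1])
E
```

```text
pics
0.0 [0.23729966 0.57764712 0.21389365] [[-9.24997992e-01  3.79971649e-01 -5.11214118e-04]
 [ 3.79971993e-01  9.24997128e-01 -1.26444298e-03]
 [-7.58089176e-06 -1.36385426e-03 -9.99999070e-01]] 0.09168533086677245
scene 375.015998417094 375.015998417094 256.0318719304911 193.5395254270756 [[0.64, 0.768, 0.01, -0.399], [0.667, -0.55, -0.502, -0.346], [-0.38, 0.328, -0.865, 1.325], [0.0, 0.0, 0.0, 1.0]]
top 367.5805749212675 367.5805749212675 259.2083194948292 193.1220898199505 [[-0.011, -1.0, -0.024, 0.041], [-0.991, 0.014, -0.133, 0.572], [0.133, 0.023, -0.991, 0.91], [0.0, 0.0, 0.0, 1.0]]
```

View pics/scene0.png

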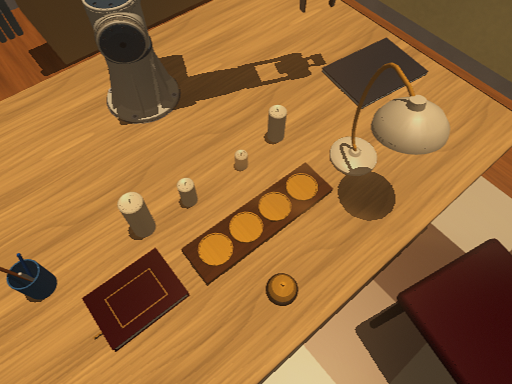

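View pics/top0.png

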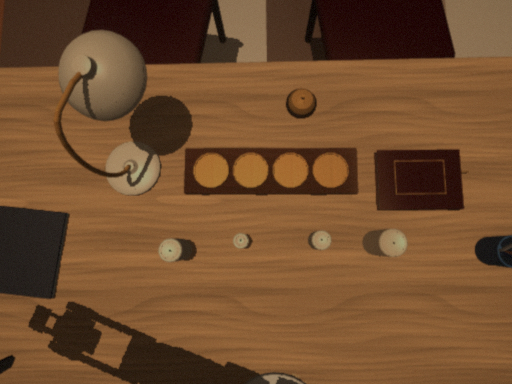

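The lamp is at top (133,168), on the left or +y side, and the guest book is on the right at (418,180). From left to right in the top view the candles are 120 (171,250), 60 (241,241), 90 (320,240) and 150 (393,242). The plates a to d are at columns 211, 251, 291 and 331, row 170. So 150 goes to a, 120 to b, 90 to c and 60 to d.

```bash
cat > h.py <<'E'
from cell import r
import cv2,numpy as np
H=[150,120,90,60]; D={150:64,120:56,90:48,60:40}
def world(p):
    z=p['z_map']; v,u=np.indices(z.shape)
    c=np.stack([(u-p['cx'])/p['fx']*z,(v-p['cy'])/p['fy']*z,z],-1)
    E=p['extrinsics']; w=(c-E[:3,3])@E[:3,:3]; w[z==0]=np.nan; return w
def circ(P):  # midpoint of robust extents (x,y), width
    lo,hi=np.percentile(P[:,:2],[2,98],axis=0); return (lo+hi)/2,hi-lo
def sils(cams=("scene","top")):
    for n in cams:
        p=r.get_image(n); w=world(p)
        for t in ["candle_%d"%h for h in H]:
            for d in r.silhouettes(t,p)[:1]:
                P=w[d['mask']]; P=P[~np.isnan(P[:,0])]
                zt=np.percentile(P[:,2],97); T=P[P[:,2]>zt-.006]
                c,e=circ(T); c2,R=cv2.minEnclosingCircle(T[:,:2].astype(np.float32))
                print(n,t,round(d['p'],2),'top',zt.round(3),'c',c.round(3),e.round(3),'mec',np.round(c2,3),round(R,3))
        yield p,w
E
python3 - <<'E'
from h import *
for p,w in sils():
    for t in["plate_a","lamp","guest_book"]:
        for d in r.silhouettes(t,p)[:5]:
            P=w[d['mask']];P=P[~np.isnan(P[:,0])]; c,e=circ(P)
            if d['p']>.3: print(t,round(d['p'],2),c.round(3),e.round(3),np.median(P[:,2]).round(3))
    # brass plates by colour
    hsv=cv2.cvtColor(p['color'],cv2.COLOR_RGB2HSV)
    m=((hsv[...,1]>170)&(hsv[...,2]>120)&(hsv[...,0]<25)&(w[...,2]>.012)&(w[...,2]<.04)).astype(np.uint8)
    m=cv2.morphologyEx(m,cv2.MORPH_OPEN,np.ones((3,3)))
    n,l,s,_=cv2.connectedComponentsWithStats(m)
    for i in range(1,n):
        if s[i,4]>150:
            P=w[l==i]; print('brass',s[i],np.round(cv2.minEnclosingCircle(P[:,:2].astype(np.float32))[0],3),circ(P)[0].round(3),circ(P)[1].round(3),np.median(P[:,2]).round(3))
E
```

```text
scene candle_150 0.9 top 0.123 c [0.435 0.24 ] [0.048 0.048] mec [0.435 0.241] 0.028
scene candle_120 0.9 top 0.123 c [0.435 0.24 ] [0.048 0.048] mec [0.435 0.241] 0.028
scene candle_90 0.9 top 0.123 c [0.435 0.24 ] [0.048 0.048] mec [0.435 0.241] 0.028
scene candle_60 0.9 top 0.123 c [0.435 0.24 ] [0.048 0.048] mec [0.435 0.241] 0.028
plate_a 0.96 [ 0.638 -0.047] [0.082 0.083] 0.025
plate_a 0.86 [ 0.635 -0.152] [0.086 0.086] 0.025
plate_a 0.56 [0.638 0.057] [0.085 0.086] 0.025
lamp 0.65 [0.724 0.396] [0.267 0.283] 0.321
guest_book 0.78 [ 0.608 -0.383] [0.153 0.207] 0.029
brass [286 173  32  27 661] [0.637 0.164] [0.638 0.162] [0.084 0.086] 0.025
brass [258 192  34  29 748] [0.636 0.057] [0.636 0.057] [0.086 0.085] 0.025
brass [229 212  35  30 822] [ 0.634 -0.047] [ 0.635 -0.048] [0.085 0.085] 0.025
brass [198 233  35  33 895] [ 0.633 -0.153] [ 0.634 -0.153] [0.083 0.085] 0.025
brass [271 279  25  23 222] [ 0.83  -0.086] [ 0.831 -0.09 ] [0.059 0.053] 0.034
top candle_150 0.8 top 0.15 c [ 0.442 -0.265] [0.057 0.057] mec [ 0.443 -0.265] 0.032
top candle_120 0.8 top 0.15 c [ 0.442 -0.265] [0.057 0.057] mec [ 0.443 -0.265] 0.032
top candle_90 0.8 top 0.15 c [ 0.442 -0.265] [0.057 0.057] mec [ 0.443 -0.265] 0.032
top candle_60 0.8 top 0.15 c [ 0.442 -0.265] [0.057 0.057] mec [ 0.443 -0.265] 0.032
plate_a 0.97 [ 0.632 -0.153] [0.083 0.084] 0.023
plate_a 0.95 [0.638 0.162] [0.085 0.087] 0.024
plate_a 0.9 [0.634 0.056] [0.086 0.083] 0.024
plate_a 0.75 [ 0.635 -0.049] [0.086 0.086] 0.023
lamp 0.86 [0.715 0.34 ] [0.243 0.167] 0.323
guest_book 0.74 [ 0.604 -0.382] [0.15  0.207] 0.027
brass [234 153  34  34 918] [0.637 0.058] [0.637 0.056] [0.081 0.082] 0.024
brass [273 153  35  34 928] [ 0.636 -0.048] [ 0.635 -0.048] [0.081 0.084] 0.023
brass [194 154  34  33 889] [0.64  0.161] [0.639 0.162] [0.081 0.082] 0.024
brass [313 154  34  33 903] [ 0.634 -0.152] [ 0.633 -0.152] [0.08  0.081] 0.023
```

```bash
cat >> h.py <<'E'
def candles(x0=.36,x1=.72,y0=-.36,y1=.33,cams=("scene","top")):
    for n in cams:
        p=r.get_image(n); w=world(p)
        m=(w[...,2]>.045)&(w[...,2]<.19)&(w[...,0]>x0)&(w[...,0]<x1)&(w[...,1]>y0)&(w[...,1]<y1)
        k,l,s,_=cv2.connectedComponentsWithStats(m.astype(np.uint8))
        for i in range(1,k):
            if s[i,4]<40: continue
            P=w[l==i]; zt=np.percentile(P[:,2],90); T=P[abs(P[:,2]-zt)<.006]
            c,e=circ(T); c2,R=cv2.minEnclosingCircle(T[:,:2].astype(np.float32))
            print(n,'z',zt.round(3),'c',c.round(4),'ext',e.round(3),'mec',np.round(c2,4),round(R,3),len(T))
        yield p,w
E
python3 -c "
from h import *
list(candles())"
```

```text
scene z 0.121 c [0.4349 0.2411] ext [0.05  0.049] mec [0.4344 0.2403] 0.028 205
scene z 0.062 c [0.4547 0.0816] ext [0.036 0.038] mec [0.4538 0.0823] 0.021 111
scene z 0.091 c [ 0.454 -0.115] ext [0.042 0.043] mec [ 0.4526 -0.1146] 0.025 192
scene z 0.15 c [ 0.4463 -0.2649] ext [0.056 0.057] mec [ 0.445  -0.2653] 0.033 449
top z 0.149 c [ 0.4422 -0.2647] ext [0.057 0.057] mec [ 0.443  -0.2653] 0.032 642
top z 0.09 c [ 0.4507 -0.1151] ext [0.043 0.042] mec [ 0.4505 -0.1155] 0.024 293
top z 0.06 c [0.4506 0.0801] ext [0.035 0.035] mec [0.4518 0.081 ] 0.02 192
top z 0.12 c [0.4308 0.2403] ext [0.049 0.05 ] mec [0.4315 0.2413] 0.028 432
```

Request:
send_rows:
  deltas: [0.0919,0,0,0,0.118,0.0919,0,0,0,0.118,0.0919,0,0,0,0.118,0.0919,0,0,0,0.118,0.0919,0,0,0,0.118,0.0919,0,0,0,0.118,0.0919,0,0,0,0.118,0.0919,0,0,0,0.118,0.0919,0,0,0,0.118,0.0919,0,0,0,0.118,0.0919,-0.02,0.012,0,0,0.0919,-0.03,0.018,0,0]
  squeeze: 20

```text
clock: 2.0
tool_pos: [0.2669, 0.5294, 0.2144]
eef_rot: [[-0.003, 1.0, -0.0], [1.0, 0.003, 0.001], [0.001, -0.0, -1.0]]
contact_force: [0.8, 0.0, 0.2]
opening: 0.0922
```

Request:
send_rows:
  deltas: [0.0919,-0.029,0.0166,0,0,0.0919,-0.029,0.0166,0,0,0.0919,-0.029,0.0166,0,0,0.0919,-0.029,0.0166,0,0,0.0919,-0.029,0.0166,0,0,0.0919,-0.029,0.0166,0,0,0.0919,-0.029,0.0166,0,0,0.0919,-0.029,0.0166,0,0,0.0919,-0.029,0.0166,0,0,0.0919,-0.028,0.0166,0,0,0.0919,0,0,0,0,0.0919,0,0,0,0]

```text
clock: 3.0
tool_pos: [0.4345, 0.2381, 0.2147]
eef_rot: [[0.002, 1.0, 0.0], [1.0, -0.002, 0.0], [0.0, 0.0, -1.0]]
contact_force: [0.1, -0.5, -0.1]
opening: 0.0915
```

Request:
send_rows:
  deltas: [0.0919,0.0025,-0.001,0.01,0,0.0919,0,0,0.025,0,0.0919,0,0,0.03,0,0.0919,0,0,0.03,0,0.0919,0,0,0.025,0,0.0919,0,0,0.02,0,0.0919,0,0,0.012,0,0.0919,0,0,0,0,0.045,0,0,0,0,0.045,0,0,0,0,0.045,0,0,0,0,0.045,0,0,0,0]

```text
clock: 4.0
tool_pos: [0.4334, 0.2424, 0.0635]
eef_rot: [[-0.001, 1.0, 0.002], [1.0, 0.001, 0.001], [0.001, 0.002, -1.0]]
contact_force: [0.8, -0.9, 0.3]
opening: 0.0672
```

Request:
send_rows:
  deltas: [0.045,0,0,0,0,0.045,0,0,0,0,0.045,0,0,0,0,0.045,0,0,0,0,0.045,0,0,0,0,0.045,0,0,0,0,0.045,0,0,-0.01,0,0.045,0,0,-0.02,0,0.045,0,0,-0.02,0,0.045,0,0,-0.01,0,0.045,0,0,0,0,0.045,0,0,0,0]

```text
clock: 5.0
tool_pos: [0.433, 0.2419, 0.1228]
eef_rot: [[-0.001, 1.0, 0.001], [1.0, 0.001, 0.001], [0.001, 0.001, -1.0]]
contact_force: [-0.9, -0.3, -2.8]
opening: 0.0556
```

Request:
send_rows:
  deltas: [0.045,-0.01,0.01,0,0,0.045,-0.018,0.02,0,0,0.045,-0.02,0.022,0,0,0.045,-0.02,0.022,0,0,0.045,-0.02,0.022,0,0,0.045,-0.02,0.022,0,0,0.045,-0.02,0.022,0,0,0.045,-0.02,0.022,0,0,0.045,-0.019,0.02,0,0,0.045,-0.012,0.014,0,0,0.045,-0.006,0.007,0,0,0.045,0,0,0,0]

```text
clock: 6.0
tool_pos: [0.6364, 0.0558, 0.121]
eef_rot: [[0.001, 1.0, -0.001], [1.0, -0.001, -0.0], [-0.0, -0.001, -1.0]]
contact_force: [-0.3, 0.4, -3.2]
opening: 0.0558
```

```bash
python3 -c "
from h import *
for n,(p,w) in zip('st',candles()): pass
cv2.imwrite('pics/t1.png',p['color'][:,:,::-1]); print(r.sense()['tool_pos'],r.sense()['clock'])"
```

```text
scene z 0.062 c [0.454  0.0811] ext [0.035 0.034] mec [0.4526 0.082 ] 0.021 112
scene z 0.178 c [0.6388 0.0414] ext [0.081 0.024] mec [0.6381 0.0495] 0.044 152
scene z 0.091 c [ 0.4538 -0.1146] ext [0.042 0.042] mec [ 0.4528 -0.1135] 0.025 192
scene z 0.15 c [ 0.4462 -0.2648] ext [0.057 0.057] mec [ 0.4453 -0.265 ] 0.033 448
top z 0.149 c [ 0.4422 -0.2647] ext [0.057 0.056] mec [ 0.4425 -0.2657] 0.032 644
top z 0.09 c [ 0.4507 -0.1151] ext [0.043 0.041] mec [ 0.4503 -0.1155] 0.024 291
[0.63469262 0.05735762 0.1213857 ] 6.1
```

Request:
send_rows:
  deltas: [0.045,0,0,0.008,0,0.045,0,0,0.012,0,0.045,0,0,0.008,0,0.045,0,0,0.004,0,0.045,0,0,0.002,0,0.045,0,0,0.001,0,0.045,0,0,0,0]

```text
clock: 6.68
tool_pos: [0.6359, 0.0572, 0.0875]
eef_rot: [[-0.001, 1.0, -0.0], [1.0, 0.001, 0.0], [0.0, -0.0, -1.0]]
contact_force: [0.1, -0.1, -2.4]
opening: 0.0558
```

Request:
send_rows:
  deltas: [0.045,0,0,0.001,0,0.045,0,0,0,0,0.045,0,0,0,0]

```text
clock: 6.93
tool_pos: [0.6364, 0.0571, 0.0872]
eef_rot: [[-0.001, 1.0, 0.001], [1.0, 0.001, 0.0], [0.0, 0.001, -1.0]]
contact_force: [-1.9, 0.7, 3.3]
opening: 0.0555
```

Request:
send_rows:
  deltas: [0.0919,0,0,0,0,0.0919,0,0,0,0,0.0919,0,0,0,0,0.0919,0,0,0,0,0.0919,0,0,0,0,0.0919,0,0,0,0,0.0919,0,0,-0.015,0,0.0919,0,0,-0.03,0,0.0919,0,0,-0.035,0,0.0919,0,0,-0.02,0,0.0919,0,0,0,0,0.0919,0,0,0,0]

```text
clock: 7.93
tool_pos: [0.6368, 0.0571, 0.1877]
eef_rot: [[-0.001, 1.0, 0.003], [1.0, 0.001, 0.0], [0.0, 0.003, -1.0]]
contact_force: [-0.2, -0.3, -0.2]
opening: 0.0916
```

Request:
send_rows:
  deltas: [0.0919,0.002,-0.013,0,0,0.0919,0.003,-0.025,0,0,0.0919,0.004,-0.03,0,0,0.0919,0.004,-0.03,0,0,0.0919,0.004,-0.03,0,0,0.0919,0.004,-0.03,0,0,0.0919,0.002,-0.018,0,0,0.0919,0.001,-0.007,0,0,0.0919,0,0,0,0,0.0919,0,0,0,0]

```text
clock: 8.77
tool_pos: [0.4536, 0.0809, 0.1862]
eef_rot: [[-0.001, 1.0, 0.0], [1.0, 0.001, -0.0], [-0.0, 0.0, -1.0]]
contact_force: [-0.5, 0.6, 0.5]
opening: 0.0922
```

```bash
python3 -c "
from h import *
for n,(p,w) in zip('st',candles(x0=.56)): pass
print(r.sense()['tool_pos'],r.sense()['clock'])"
```

```text
scene z 0.145 c [0.6376 0.0565] ext [0.05 0.05] mec [0.6371 0.0571] 0.029 306
top z 0.144 c [0.6344 0.056 ] ext [0.049 0.048] mec [0.6344 0.0569] 0.028 420
[0.4542758  0.08081136 0.18642911] 8.8667
```

Request:
send_rows:
  deltas: [0.0919,0,0,0.012,0,0.0919,0,0,0.025,0,0.0919,0,0,0.03,0,0.0919,0,0,0.03,0,0.0919,0,0,0.03,0,0.0919,0,0,0.022,0,0.0919,0,0,0.012,0,0.0919,0,0,0.006,0,0.0919,0,0,0,0,0.03,0,0,0,0,0.03,0,0,0,0,0.03,0,0,0,0]
  squeeze: 12

```text
clock: 9.87
tool_pos: [0.454, 0.081, 0.0205]
eef_rot: [[-0.001, 1.0, 0.002], [1.0, 0.001, 0.0], [0.0, 0.002, -1.0]]
contact_force: [-0.4, -0.3, -0.6]
opening: 0.074
```

Request:
send_rows:
  deltas: [0.03,0,0,0,0,0.03,0,0,0,0,0.03,0,0,0,0,0.03,0,0,0,0,0.03,0,0,0,0,0.03,0,0,0,0,0.03,0,0,0,0,0.03,0,0,0,0,0.03,0,0,0,0]

```text
clock: 10.62
tool_pos: [0.453, 0.0808, 0.0197]
eef_rot: [[-0.001, 1.0, 0.0], [1.0, 0.001, 0.0], [0.0, 0.0, -1.0]]
contact_force: [-1.3, -0.2, 4.2]
opening: 0.0393
```

Request:
send_rows:
  deltas: [0.03,0,0,-0.008,0,0.03,0,0,-0.02,0,0.03,0,0,-0.03,0,0.03,0,0,-0.022,0,0.03,0,0,-0.01,0,0.03,0,0,0,0]

```text
clock: 11.12
tool_pos: [0.4545, 0.0811, 0.1118]
eef_rot: [[-0.001, 1.0, 0.004], [1.0, 0.001, 0.001], [0.001, 0.004, -1.0]]
contact_force: [1.0, 0.2, -0.1]
opening: 0.0396
```

Request:
send_rows:
  deltas: [0.03,-0.01,0.008,0,0,0.03,-0.02,0.015,0,0,0.03,-0.026,0.02,0,0,0.03,-0.026,0.02,0,0,0.03,-0.026,0.02,0,0,0.03,-0.026,0.02,0,0,0.03,-0.026,0.02,0,0,0.03,-0.026,0.02,0,0,0.03,-0.026,0.02,0,0,0.03,-0.014,0.011,0,0,0.03,-0.008,0.006,0,0,0.03,0,0,0,0]

```text
clock: 12.12
tool_pos: [0.6333, -0.1549, 0.1075]
eef_rot: [[0.001, 1.0, -0.002], [1.0, -0.001, 0.0], [0.0, -0.002, -1.0]]
contact_force: [-1.3, -0.2, -1.3]
opening: 0.0395
```

Request:
send_rows:
  deltas: [0.03,0.001,0,0.008,0,0.03,0,0,0.02,0,0.03,0,0,0.018,0,0.03,0,0,0.012,0,0.03,0,0,0.005,0,0.03,0,0,0.001,0,0.03,0,0,0,0,0.03,0,0,0,0]

```text
clock: 12.78
tool_pos: [0.6338, -0.1519, 0.0464]
eef_rot: [[-0.001, 1.0, 0.001], [1.0, 0.001, -0.0], [-0.0, 0.001, -1.0]]
contact_force: [-0.4, -0.4, -0.4]
opening: 0.0393
```

Request:
send_rows:
  deltas: [0.03,0,0,0.001,0,0.03,0,0,0,0,0.03,0,0,0,0]

```text
clock: 13.03
tool_pos: [0.6335, -0.1521, 0.0451]
eef_rot: [[-0.001, 1.0, 0.001], [1.0, 0.001, -0.0], [-0.0, 0.001, -1.0]]
contact_force: [-0.2, -0.1, -0.2]
opening: 0.04
```

Request:
send_rows:
  deltas: [0.03,0,0,0.001,0,0.03,0,0,0,0,0.03,0,0,0,0]

```text
clock: 13.28
tool_pos: [0.6333, -0.152, 0.0437]
eef_rot: [[-0.001, 1.0, 0.0], [1.0, 0.001, -0.0], [-0.0, 0.0, -1.0]]
contact_force: [0.6, 0.2, -0.5]
opening: 0.0397
```

Request:
send_rows:
  deltas: [0.03,0,0,0.001,0,0.03,0,0,0,0,0.03,0,0,0,0]

```text
clock: 13.53
tool_pos: [0.6334, -0.1521, 0.0435]
eef_rot: [[-0.001, 1.0, 0.0], [1.0, 0.001, -0.0], [-0.0, 0.0, -1.0]]
contact_force: [-3.5, 0.9, 8.7]
opening: 0.0398
```

Request:
send_rows:
  deltas: [0.0919,0,0,-0.0005,0,0.0919,0,0,0,0,0.0919,0,0,0,0,0.0919,0,0,0,0,0.0919,0,0,0,0,0.0919,0,0,0,0,0.0919,0,0,0,0,0.0919,0,0,-0.02,0,0.0919,0,0,-0.03,0,0.0919,0,0,-0.03,0,0.0919,0,0,-0.015,0,0.0919,0,0,0,0]

```text
clock: 14.53
tool_pos: [0.6356, -0.1526, 0.1422]
eef_rot: [[-0.001, 1.0, 0.006], [1.0, 0.001, -0.001], [-0.001, 0.006, -1.0]]
contact_force: [0.2, -0.2, -0.9]
opening: 0.0921
```

Request:
send_rows:
  deltas: [0.0919,0.003,-0.013,0,0,0.0919,0.005,-0.025,0,0,0.0919,0.006,-0.03,0,0,0.0919,0.006,-0.03,0,0,0.0919,0.006,-0.03,0,0,0.0919,0.006,-0.03,0,0,0.0919,0.004,-0.016,0,0,0.0919,0.001,-0.007,0,0,0.0919,0,0,0,0,0.0919,0,0,0,0]

```text
clock: 15.37
tool_pos: [0.4531, -0.1154, 0.138]
eef_rot: [[-0.001, 1.0, 0.001], [1.0, 0.001, -0.0], [-0.0, 0.001, -1.0]]
contact_force: [0.3, -0.2, -0.6]
opening: 0.0917
```

```bash
python3 -c "
from h import *
for n,(p,w) in zip('st',candles(x0=.56)): pass
print(r.sense()['tool_pos'],r.sense()['clock'])"
```

```text
scene z 0.145 c [0.6378 0.0567] ext [0.049 0.05 ] mec [0.6368 0.0565] 0.029 308
scene z 0.085 c [ 0.6343 -0.1513] ext [0.036 0.035] mec [ 0.634  -0.1508] 0.02 176
top z 0.144 c [0.6336 0.0566] ext [0.05 0.05] mec [0.6344 0.0565] 0.028 419
top z 0.084 c [ 0.6319 -0.1519] ext [0.036 0.036] mec [ 0.6316 -0.152 ] 0.02 196
[ 0.45365076 -0.11552762  0.13808736] 15.4667
```

Request:
send_rows:
  deltas: [0.0919,0,0,0.01,0,0.0919,0,0,0.025,0,0.0919,0,0,0.028,0,0.0919,0,0,0.02,0,0.0919,0,0,0.01,0,0.0919,0,0,0.005,0,0.0919,0,0,0,0,0.035,0,0,0,0,0.035,0,0,0,0,0.035,0,0,0,0,0.035,0,0,0,0,0.035,0,0,0,0]
  squeeze: 15

```text
clock: 16.47
tool_pos: [0.4526, -0.1153, 0.0407]
eef_rot: [[-0.001, 1.0, 0.001], [1.0, 0.001, -0.0], [-0.0, 0.001, -1.0]]
contact_force: [-0.1, -0.3, 0.2]
opening: 0.0604
```

Request:
send_rows:
  deltas: [0.035,0,0,0,0,0.035,0,0,0,0,0.035,0,0,0,0,0.035,0,0,0,0,0.035,0,0,0,0,0.035,0,0,0,0]

```text
clock: 16.97
tool_pos: [0.4523, -0.1152, 0.0403]
eef_rot: [[-0.001, 1.0, 0.0], [1.0, 0.001, -0.0], [-0.0, 0.0, -1.0]]
contact_force: [-0.6, -0.3, 5.4]
opening: 0.0478
```

Request:
send_rows:
  deltas: [0.035,0,0,-0.01,0,0.035,0,0,-0.02,0,0.035,0,0,-0.025,0,0.035,0,0,-0.015,0,0.035,0,0,0,0]

```text
clock: 17.38
tool_pos: [0.4541, -0.1156, 0.1131]
eef_rot: [[-0.001, 1.0, 0.005], [1.0, 0.001, -0.001], [-0.001, 0.005, -1.0]]
contact_force: [1.2, -0.4, -0.2]
opening: 0.0479
```

Request:
send_rows:
  deltas: [0.035,0.004,0.01,0,0,0.035,0.007,0.02,0,0,0.035,0.009,0.024,0,0,0.035,0.009,0.024,0,0,0.035,0.009,0.024,0,0,0.035,0.009,0.024,0,0,0.035,0.008,0.022,0,0,0.035,0.006,0.017,0,0,0.035,0.004,0.01,0,0,0.035,0.002,0.006,0,0,0.035,0,0,0,0,0.035,0,0,0,0]

```text
clock: 18.38
tool_pos: [0.6322, -0.048, 0.1092]
eef_rot: [[-0.001, 1.0, -0.002], [1.0, 0.001, 0.0], [0.0, -0.002, -1.0]]
contact_force: [-0.5, 0.8, -1.6]
opening: 0.0476
```

Request:
send_rows:
  deltas: [0.035,0,0,0.008,0,0.035,0,0,0.016,0,0.035,0,0,0.012,0,0.035,0,0,0.006,0,0.035,0,0,0.002,0,0.035,0,0,0,0,0.035,0,0,0,0]

```text
clock: 18.97
tool_pos: [0.6333, -0.0481, 0.0664]
eef_rot: [[-0.001, 1.0, 0.0], [1.0, 0.001, -0.0], [-0.0, 0.0, -1.0]]
contact_force: [1.0, 0.4, -0.2]
opening: 0.0477
```

Request:
send_rows:
  deltas: [0.035,0,0,0.001,0,0.035,0,0,0,0,0.035,0,0,0,0]

```text
clock: 19.22
tool_pos: [0.6334, -0.048, 0.0655]
eef_rot: [[-0.001, 1.0, 0.001], [1.0, 0.001, -0.0], [-0.0, 0.001, -1.0]]
contact_force: [-0.5, -0.5, -1.2]
opening: 0.0477
```

Nudge x by +1.5 mm while going down.

Request:
send_rows:
  deltas: [0.035,0,0.001,0.001,0,0.035,0,0,0,0,0.035,0,0,0,0]

```text
clock: 19.47
tool_pos: [0.6345, -0.048, 0.0644]
eef_rot: [[-0.001, 1.0, 0.001], [1.0, 0.001, -0.0], [-0.0, 0.001, -1.0]]
contact_force: [0.5, -0.3, 0.9]
opening: 0.0477
```

Request:
send_rows:
  deltas: [0.035,0,0,0.0007,0,0.035,0,0,0,0,0.035,0,0,0,0]

```text
clock: 19.72
tool_pos: [0.6345, -0.048, 0.0643]
eef_rot: [[-0.001, 1.0, 0.001], [1.0, 0.001, -0.0], [-0.0, 0.001, -1.0]]
contact_force: [-2.6, 0.7, 7.3]
opening: 0.0475
```

Request:
send_rows:
  deltas: [0.0919,0,0,-0.0005,0,0.0919,0,0,0,0,0.0919,0,0,0,0,0.0919,0,0,0,0,0.0919,0,0,0,0,0.0919,0,0,0,0,0.0919,0,0,-0.02,0,0.0919,0,0,-0.035,0,0.0919,0,0,-0.035,0,0.0919,0,0,-0.03,0,0.0919,0,0,-0.015,0,0.0919,0,0,0,0]

```text
clock: 20.72
tool_pos: [0.6365, -0.0481, 0.2032]
eef_rot: [[-0.001, 1.0, 0.007], [1.0, 0.001, -0.001], [-0.001, 0.007, -1.0]]
contact_force: [1.0, 0.0, -0.1]
opening: 0.0917
```

Request:
send_rows:
  deltas: [0.0919,-0.01,-0.01,0,0,0.0919,-0.02,-0.018,0,0,0.0919,-0.024,-0.021,0,0,0.0919,-0.024,-0.021,0,0,0.0919,-0.024,-0.021,0,0,0.0919,-0.024,-0.021,0,0,0.0919,-0.024,-0.021,0,0,0.0919,-0.024,-0.021,0,0,0.0919,-0.023,-0.019,0,0,0.0919,-0.014,-0.012,0,0,0.0919,-0.006,-0.006,0,0,0.0919,0,0,0,0]

```text
clock: 21.72
tool_pos: [0.441, -0.2658, 0.1974]
eef_rot: [[0.001, 1.0, -0.003], [1.0, -0.001, 0.001], [0.001, -0.003, -1.0]]
contact_force: [-0.3, -0.7, 0.6]
opening: 0.0919
```

```bash
python3 -c "
from h import *
for n,(p,w) in zip('st',candles(x0=.56)): pass
print(r.sense()['tool_pos'],r.sense()['clock'])"
```

```text
scene z 0.145 c [0.6378 0.0563] ext [0.049 0.049] mec [0.6374 0.0563] 0.029 307
scene z 0.115 c [ 0.6354 -0.048 ] ext [0.042 0.041] mec [ 0.6347 -0.0477] 0.024 235
scene z 0.085 c [ 0.6346 -0.1509] ext [0.036 0.035] mec [ 0.6336 -0.1504] 0.02 168
top z 0.144 c [0.634  0.0565] ext [0.049 0.049] mec [0.6347 0.0567] 0.028 421
top z 0.114 c [ 0.6322 -0.0476] ext [0.043 0.043] mec [ 0.6331 -0.0484] 0.024 288
top z 0.084 c [ 0.6318 -0.1519] ext [0.035 0.037] mec [ 0.6321 -0.1517] 0.02 192
[ 0.44300241 -0.26471296  0.1980676 ] 21.8167
```

Request:
send_rows:
  deltas: [0.0919,0,0.001,0.012,0,0.0919,0,0,0.025,0,0.0919,0,0,0.028,0,0.0919,0,0,0.025,0,0.0919,0,0,0.014,0,0.0919,0,0,0.006,0,0.0919,0,0,0,0,0.05,0,0,0,0,0.05,0,0,0,0,0.05,0,0,0,0,0.05,0,0,0,0,0.05,0,0,0,0]
  squeeze: 28

```text
clock: 22.82
tool_pos: [0.4447, -0.2654, 0.0897]
eef_rot: [[-0.001, 1.0, 0.001], [1.0, 0.001, -0.001], [-0.001, 0.001, -1.0]]
contact_force: [-0.8, 0.5, 4.6]
opening: 0.0637
```

Request:
send_rows:
  deltas: [0.05,0,0,0,0,0.05,0,0,0,0,0.05,0,0,0,0,0.05,0,0,0,0,0.05,0,0,0,0]

```text
clock: 23.23
tool_pos: [0.4447, -0.2655, 0.0896]
eef_rot: [[-0.001, 1.0, 0.001], [1.0, 0.001, -0.001], [-0.001, 0.001, -1.0]]
contact_force: [-1.5, 0.8, 6.3]
opening: 0.0638
```

Request:
send_rows:
  deltas: [0.05,0,0,-0.01,0,0.05,0,0,-0.02,0,0.05,0,0,-0.025,0,0.05,0,0,-0.015,0,0.05,0,0,0,0]

```text
clock: 23.65
tool_pos: [0.4459, -0.2661, 0.1622]
eef_rot: [[-0.001, 1.0, 0.004], [1.0, 0.001, -0.002], [-0.002, 0.004, -1.0]]
contact_force: [1.0, -0.5, -4.0]
opening: 0.0636
```

Request:
send_rows:
  deltas: [0.05,0.01,0,0,0,0.05,0.02,0,0,0,0.05,0.03,0,0,0,0.05,0.036,0,0,0,0.05,0.038,0,0,0,0.05,0.038,0,0,0,0.05,0.038,0,0,0,0.05,0.038,0,0,0,0.05,0.038,0,0,0,0.05,0.038,0,0,0,0.05,0.034,0,0,0,0.05,0.028,0,0,0]

```text
clock: 24.65
tool_pos: [0.4419, 0.1233, 0.1574]
eef_rot: [[-0.002, 1.0, -0.003], [1.0, 0.002, -0.0], [-0.0, -0.003, -1.0]]
contact_force: [0.4, -0.0, -3.5]
opening: 0.0641
```

Request:
send_rows:
  deltas: [0.05,0.022,0,0,0,0.05,0.014,0,0,0,0.05,0.005,0,0,0,0.05,0,0,0,0,0.05,0,0,0,0]

```text
clock: 25.07
tool_pos: [0.4429, 0.1613, 0.158]
eef_rot: [[-0.002, 1.0, -0.002], [1.0, 0.002, -0.001], [-0.001, -0.002, -1.0]]
contact_force: [-0.2, -1.1, -3.8]
opening: 0.0635
```

Request:
send_rows:
  deltas: [0.05,0,0.01,0,0,0.05,0,0.018,0,0,0.05,0,0.02,0,0,0.05,0,0.02,0,0,0.05,0,0.02,0,0,0.05,0,0.01,0,0,0.05,0,0,0,0]

```text
clock: 25.65
tool_pos: [0.5444, 0.1609, 0.1587]
eef_rot: [[0.001, 1.0, 0.001], [1.0, -0.001, 0.0], [0.0, 0.001, -1.0]]
contact_force: [0.8, 0.2, -3.6]
opening: 0.0637
```

```bash
python3 -c "
from h import *
p=r.get_image('scene'); q=r.get_image('top'); w=world(q)
cv2.imwrite('pics/s2.png',p['color'][:,:,::-1]);cv2.imwrite('pics/t2.png',q['color'][:,:,::-1])
print(r.sense()['tool_pos'],r.sense()['clock'])"
```

```text
[0.54137239 0.16106231 0.15833992] 25.75
```

View pics/s2.png

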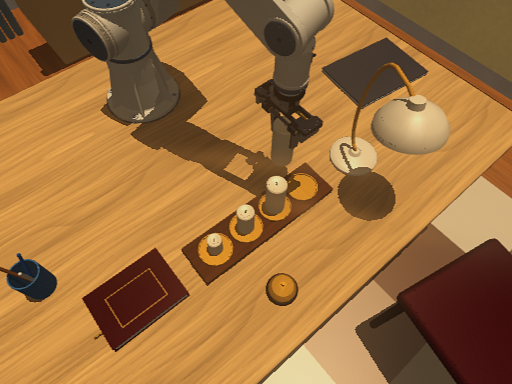

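View pics/t2.png

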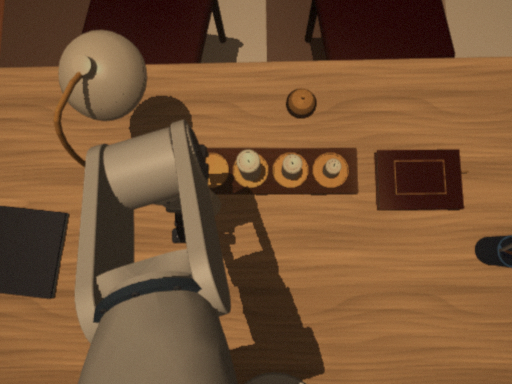

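The 60, 90 and 120 candles stand centred on plates d, c and b. The 150 hangs in front of a, around (283,155) in the scene view. In the top view the wrist (100-195, 130-200) lies close to the lamp shade (102,75), so I'll check their world clearances before moving on.

```bash
python3 -c "
from h import *
q=r.get_image('top'); w=world(q)
p=r.get_image('scene'); v=world(p)
def at(w,u,vv): print((u,vv),w[vv,u].round(3))
for a in [(102,45),(65,75),(140,75),(140,95),(120,115),(90,115),(58,110),(70,148),(100,168)]: at(w,*a)
print('wrist')
for a in [(110,150),(140,150),(165,135),(185,130),(195,150),(90,160),(90,220),(205,250)]: at(w,*a)
print('scene')
for a in [(300,30),(325,15),(330,5),(295,60),(290,90),(320,120),(265,95),(290,75),(270,40),(352,150),(355,100),(385,65),(410,80)]: at(v,*a)
m=(v[...,0]>.4)&(v[...,0]<.75)&(v[...,1]>.05)&(v[...,1]<.30)&(v[...,2]>.2)
for z0 in np.arange(.2,.7,.05):
  P=v[m&(v[...,2]>=z0)&(v[...,2]<z0+.05)]
  if len(P): print(z0.round(2),P.min(0).round(3),P.max(0).round(3),len(P))
"
```

```text
(102, 45) [0.812 0.315 0.347]
(65, 75) [0.762 0.389 0.333]
(140, 75) [0.769 0.255 0.311]
(140, 95) [0.736 0.26  0.294]
(120, 115) [0.7   0.302 0.284]
(90, 115) [0.698 0.358 0.293]
(58, 110) [0.674 0.367 0.385]
(70, 148) [0.625 0.379 0.32 ]
(100, 168) [0.534 0.205 0.567]
wrist
(110, 150) [0.559 0.201 0.552]
(140, 150) [0.556 0.162 0.559]
(165, 135) [0.576 0.134 0.553]
(185, 130) [0.58  0.11  0.556]
(195, 150) [0.557 0.098 0.552]
(90, 160) [0.545 0.22  0.561]
(90, 220) [0.471 0.193 0.609]
(205, 250) [0.44  0.069 0.647]
scene
(300, 30) [0.595 0.117 0.549]
(325, 15) [0.574 0.205 0.529]
(330, 5) [0.568 0.223 0.539]
(295, 60) [0.573 0.138 0.457]
(290, 90) [0.57  0.137 0.375]
(320, 120) [0.629 0.19  0.29 ]
(265, 95) [0.485 0.14  0.292]
(290, 75) [0.567 0.135 0.416]
(270, 40) [0.544 0.093 0.51 ]
(352, 150) [0.647 0.369 0.037]
(355, 100) [0.496 0.555 0.012]
(385, 65) [0.644 0.376 0.362]
(410, 80) [0.558 0.778 0.017]
0.2 [0.461 0.129 0.2  ] [0.628 0.187 0.25 ] 383
0.25 [0.447 0.13  0.25 ] [0.75  0.299 0.3  ] 1505
0.3 [0.502 0.124 0.3  ] [0.75 0.3  0.35] 608
0.35 [0.51  0.122 0.35 ] [0.584 0.191 0.4  ] 484
0.4 [0.516 0.122 0.4  ] [0.582 0.213 0.45 ] 670
0.45 [0.51 0.09 0.45] [0.599 0.218 0.5  ] 549
0.5 [0.44  0.069 0.5  ] [0.605 0.233 0.55 ] 2309
0.55 [0.447 0.071 0.55 ] [0.594 0.215 0.587] 1450
```

The shade is at y ≥ 0.255 and the gripper and wrist at y ≤ 0.22, so it's clear. Proceeding.

Request:
send_rows:
  deltas: [0.05,0.001,0.01,0,0,0.05,0,0.016,0,0,0.05,0,0.018,0,0,0.05,0,0.018,0,0,0.05,0,0.016,0,0,0.05,0,0.01,0,0,0.05,0,0.005,0,0,0.05,0,0.003,0,0,0.05,0,0,0,0,0.05,0,0,0,0]

```text
clock: 26.68
tool_pos: [0.6372, 0.163, 0.1588]
eef_rot: [[-0.001, 1.0, -0.001], [1.0, 0.001, -0.0], [-0.0, -0.001, -1.0]]
contact_force: [-0.6, 0.9, -4.6]
opening: 0.0638
```

Request:
send_rows:
  deltas: [0.05,0,0,0.006,0,0.05,0,0,0.014,0,0.05,0,0,0.012,0,0.05,0,0,0.008,0,0.05,0,0,0.003,0,0.05,0,0,0,0,0.05,0,0,0,0]

```text
clock: 27.27
tool_pos: [0.638, 0.1631, 0.1159]
eef_rot: [[-0.001, 1.0, 0.0], [1.0, 0.001, -0.0], [-0.0, 0.0, -1.0]]
contact_force: [-0.2, 0.2, -3.6]
opening: 0.0638
```

Request:
send_rows:
  deltas: [0.05,0,0,0.0015,0,0.05,0,0,0,0,0.05,0,0,0,0]

```text
clock: 27.52
tool_pos: [0.6381, 0.1631, 0.1147]
eef_rot: [[-0.001, 1.0, 0.001], [1.0, 0.001, 0.0], [0.0, 0.001, -1.0]]
contact_force: [-0.0, 0.6, -4.3]
opening: 0.0636
```

Request:
send_rows:
  deltas: [0.05,0,0,0.0008,0,0.05,0,0,0,0,0.05,0,0,0,0]

```text
clock: 27.77
tool_pos: [0.6381, 0.163, 0.1137]
eef_rot: [[-0.001, 1.0, 0.0], [1.0, 0.001, 0.0], [0.0, 0.0, -1.0]]
contact_force: [0.4, -0.6, -3.8]
opening: 0.0638
```

Request:
send_rows:
  deltas: [0.05,0,0,0.0008,0,0.05,0,0,0,0,0.05,0,0,0,0]

```text
clock: 28.02
tool_pos: [0.6381, 0.1631, 0.1137]
eef_rot: [[-0.001, 1.0, 0.001], [1.0, 0.001, 0.0], [0.0, 0.001, -1.0]]
contact_force: [-3.2, -0.2, 6.0]
opening: 0.0637
```

Contact. Release, rise clear, then retreat toward the robot.

Request:
send_rows:
  deltas: [0.0919,0,0,0,0,0.0919,0,0,0,0,0.0919,0,0,0,0,0.0919,0,0,0,0,0.0919,0,0,0,0,0.0919,0,0,0,0,0.0919,0,0,-0.02,0,0.0919,0,0,-0.03,0,0.0919,0,0,-0.03,0,0.0919,0,0,-0.02,0,0.0919,0,0,0,0,0.0919,0,0,0,0]

```text
clock: 29.02
tool_pos: [0.6386, 0.1632, 0.214]
eef_rot: [[-0.001, 1.0, 0.002], [1.0, 0.001, 0.001], [0.001, 0.002, -1.0]]
contact_force: [-0.7, 0.8, 0.0]
opening: 0.0917
```

Request:
send_rows:
  deltas: [0.0919,0,-0.01,0,0,0.0919,0,-0.02,0,0,0.0919,0,-0.03,0,0,0.0919,0,-0.03,0,0,0.0919,0,-0.03,0,0,0.0919,0,-0.03,0,0,0.0919,0,-0.03,0,0,0.0919,0,-0.03,0,0,0.0919,0,-0.03,0,0,0.0919,0,-0.02,0,0,0.0919,0,-0.01,0,0,0.0919,0,0,0,0]

```text
clock: 30.02
tool_pos: [0.3652, 0.1622, 0.2117]
eef_rot: [[-0.002, 1.0, -0.002], [1.0, 0.002, -0.001], [-0.001, -0.002, -1.0]]
contact_force: [0.4, 0.2, 0.4]
opening: 0.0919
```

```bash
python3 -c "
from h import *
for n,(p,w) in zip('st',candles(x0=.56,y1=.24)):
  cv2.imwrite('pics/%s3.png'%n,p['color'][:,:,::-1])
  for t in ['lamp','guest_book']:
    d=r.silhouettes(t,p)[:1]
    for d in d: P=w[d['mask']];P=P[~np.isnan(P[:,0])];print(t,circ(P)[0].round(3))
print(r.sense()['tool_pos'],r.sense()['clock'])"
```

```text
scene z 0.174 c [0.6391 0.1622] ext [0.057 0.057] mec [0.638  0.1635] 0.033 388
scene z 0.145 c [0.6376 0.0566] ext [0.05 0.05] mec [0.6367 0.0575] 0.028 306
scene z 0.115 c [ 0.6355 -0.0481] ext [0.042 0.043] mec [ 0.6347 -0.0479] 0.025 234
scene z 0.086 c [ 0.6349 -0.1513] ext [0.036 0.036] mec [ 0.6342 -0.1512] 0.02 173
lamp [0.729 0.342]
guest_book [ 0.608 -0.383]
top z 0.174 c [0.6352 0.162 ] ext [0.057 0.057] mec [0.6366 0.1628] 0.032 597
top z 0.144 c [0.6337 0.0565] ext [0.049 0.049] mec [0.6345 0.0567] 0.028 423
top z 0.114 c [ 0.6327 -0.0476] ext [0.042 0.043] mec [ 0.6328 -0.0484] 0.024 291
top z 0.084 c [ 0.6318 -0.1518] ext [0.035 0.037] mec [ 0.6314 -0.152 ] 0.02 193
lamp [0.716 0.341]
guest_book [ 0.604 -0.382]
[0.36883672 0.16281547 0.21261837] 30.3167
```

View pics/s3.png

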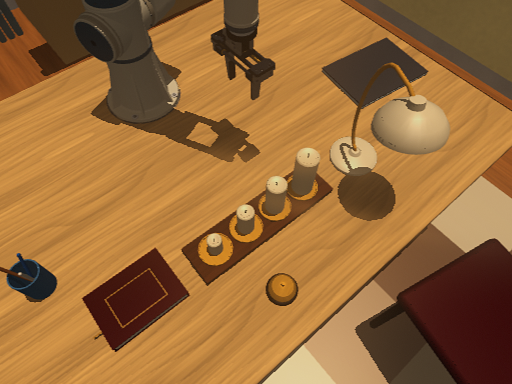

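The picture shows the four candles upright on their plates at (307,172), (277,195), (246,222) and (214,245). They step down from the lamp to the book, and the gripper is clear.

```bash
python3 -c "
from cell import r
print(r.hand_in())"
```

```text
the job is handed in; nothing more can be done
None
```

The four candles are on their plates and the job is handed in: 150 on plate_a next to the lamp, 120 on b, 90 on c, and 60 on d next to the guest book.

- **Placing:** The last measurements from both cameras put every candle within about 2 mm of its plate's centre. The tops read 174, 144–145, 114–115 and 84–86 mm, which matches each candle standing upright on its plate. The two cameras differ by about 3 mm in x, roughly their calibration error.
- **Lamp and guest book:** The guest book measured the same as at the start in both cameras. The lamp did too in the top view, and it looks unmoved in the picture. The scene-view lamp figure disagreed, going from (0.724, 0.396) to (0.729, 0.342). I think the first one included something else, because the detector's confidence was only 0.65, but I did not check that.
- **Limits:** The robot's clock read about 30 s of the 104 s allowed. The highest contact force in the readings, taken at the end of each move, was about 9 N, when the 60 candle touched down. The gripper was open and clear at hand-in.

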